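Put the calibration weights away

ROBOT

A 6-joint arm with a two-finger parallel gripper is mounted at the origin on a cart in front of the work surface, level with it; the furniture and walls round the work are solid. World frame = base frame: x ahead of the robot, y to its left, z up, the work surface at z = 0. Lengths are in m, angles in rad, forces in N, time in s.
With the tool pointing down it reaches from about 0.325 to 0.85 m from the base axis. Payload 15.5 kg.
Tool frame: the origin (TCP) lies midway between the tips of the shut fingers; the grasp point (between the pads) lies 19 mm behind it (grasp_offset is the z of the grasp point in the tool frame, in m); z points along the fingers, y is the line along which they close (so a half turn about z gives the same grasp; the last joint's range is limited). The gripper opens to 91 mm and grips with 3 to 60 N. Pads are 32 mm wide; open, the fingers measure 118 mm over their backs; the gripper's body (76 mm by 178 mm) begins 60 mm behind the grasp point.
Start: joints at [1.163, 0.494, 1.345, -0, 1.302, -0.096], TCP at [0.192, 0.595, 0.214] pointing down, gripper open.
Joint ranges: [-2.91, 2.91], [-0.82, 2.16], [0.22, 2.67], [-1.22, 4.37], [0.12, 2.79], [-3.08, 3.08]. Speed limits (rad/s): [1.89, 1.89, 2.57, 3.01, 3.01, 3.01].

INTERFACE

Orientations are given as a unit quaternion [w, x, y, z].
In Python, from station import * gives the robot as it stands. The module is installed in compiled form; this text tells all that it offers.
- The arm moves only by the tool servo_tool, never from a script. Its argument "deltas" is a list of rows, each a list of 5 numbers: the shift along the tool's x, y, z in m, then the turn about the tool's z in degrees, then the closure, from 0 (fully open) to 1 (shut). A call has 1 to 12 rows; each row shifts and turns the commanded pose from where the row before left it, along the tool's axes as they then stand; what a row does not reach is not made up. A row lasts 1/10 s, in which the tool goes at most 50 mm and 8.59 degrees, less where a joint would pass 70% of its speed; a pose out of reach is approached as far as the arm can. A call with a gripper value outside its range is refused whole. The fingers move at their own pace and stop on an object; "newtons" is the grip in N (left out, the last holds). Time passes only in rows, so rows that do not move let the fingers close. It gives the time, the measured TCP pose, the force, the opening and the grip force at its end, in the units of the state.
- state(): the state, without advancing time (a new reading comes with each control period).
- grab_frame(name): name is "scene" or "side" or "wrist"; returns the picture (400x640x3 uint8, red, green, blue); there is no depth.
- get_calibration(name): a dict with "fx", "fy", "cx", "cy" (pixels), "rvec" (rotation vector, rad) and "tvec" (3), from world to camera coordinates, as OpenCV has them; the wrist camera has in their place "mount" (4x4, takes a point from camera to tool coordinates, whose origin is the TCP and whose axes are the flange's). Camera axes: x right, y down, z forward; pixel columns grow to the right and rows downward; lengths in m; the calibration is good to about 2 mm. A picture is of the moment at which its call begins: read the wrist's pose just before it. get_calibration takes no time and is no camera call.
- job_done(): hands the job in; it is judged then, once.
The state is a dict: "t": time; "joints": joint angles; "joint_velocities": joint speeds; "effort": joint torques, N m; "eef_pos": TCP position; "orientation": TCP orientation; "force": force on the tool from outside, world axes, zero at the start; "wrist_torque": the same for the moment, N m; "finger_gap": finger opening in m; "gripper_force": force on a finger pad.
Only numpy, scipy, OpenCV 4.12 (cv2) and the standard library are available. Lean on these libraries where they do the work, as an engineer would, in place of code of your own. Each camera call takes 0.05 s, during which the arm holds its last target. There are 200 camera calls.

TASK

The balance check is finished: take the stack of four steel weights on the balance pan apart from the top down and put each weight into its own round wooden case, the one whose well fits its size, flat on the floor of the well. Set each down gently, without dropping or tipping any of them, and finish with all four released and at rest.

Things in the scene. Friction and masses are not known exactly. Their poses are not given: they have to be found in the camera images.
- weight_tiny: tiny calibration weight: plain upright steel disc, 22 mm across and 22 mm high, about 50 g, with a fine groove round it and a dark spot on top; top of the stack on the balance pan at the start (the pan is 52 mm above the bench and 108 mm across). Origin: centre of its underside; z up along its axis. Loose; the stacked discs lie within a few mm of one another's centres.
- weight_small: small calibration weight: plain upright steel disc, 32 mm across and 22 mm high, about 100 g, with a fine groove round it and a dark spot on top; second from the top of the stack on the balance pan at the start (the pan is 52 mm above the bench and 108 mm across). Origin: centre of its underside; z up along its axis. Loose; the stacked discs lie within a few mm of one another's centres.
- weight_medium: medium calibration weight: plain upright steel disc, 44 mm across and 22 mm high, about 200 g, with a fine groove round it and a dark spot on top; third from the top of the stack on the balance pan at the start (the pan is 52 mm above the bench and 108 mm across). Origin: centre of its underside; z up along its axis. Loose; the stacked discs lie within a few mm of one another's centres.
- weight_large: large calibration weight: plain upright steel disc, 60 mm across and 24 mm high, about 500 g, with a fine groove round it and a dark spot on top; bottom of the stack on the balance pan at the start (the pan is 52 mm above the bench and 108 mm across). Origin: centre of its underside; z up along its axis. Loose; the stacked discs lie within a few mm of one another's centres.
- case_tiny: smallest of the four open round wooden cases, fixed to the bench: 44 mm across outside and 12 mm high, with a round well 32 mm across and 6 mm deep (grey felt floor 6 mm above the bench), for the tiny weight. Origin: centre of its underside, z up.
- case_small: second smallest of the four open round wooden cases, fixed to the bench: 54 mm across outside and 12 mm high, with a round well 42 mm across and 6 mm deep (grey felt floor 6 mm above the bench), for the small weight. Origin: centre of its underside, z up.
- case_medium: second largest of the four open round wooden cases, fixed to the bench: 66 mm across outside and 12 mm high, with a round well 54 mm across and 6 mm deep (grey felt floor 6 mm above the bench), for the medium weight. Origin: centre of its underside, z up.
- case_large: largest of the four open round wooden cases, fixed to the bench: 82 mm across outside and 12 mm high, with a round well 70 mm across and 6 mm deep (grey felt floor 6 mm above the bench), for the large weight. Origin: centre of its underside, z up.
Not all that is in view belongs to the job. Leave any purple look-alike of the case_tiny alone. What is shaped like the weight_small but red is not meant.

How it is judged:
By the outcome, as a careful person would: the job done as asked, in the order asked, and still so for the second after the job is handed in, with the robot touching nothing.
It also fails if it takes over 88 s, if anything falls off the work surface, if the arm or the gripper's body presses on something with over 40 N, if the wrist force passes 120 N, or if a joint passes its speed limit or range.

## Working session

There is one attempt and no reset: what is moved stays moved. The work goes in short steps, Python scripts to look and compute and a tool call to move; the robot and the scene stay as the last step left them, time stands still between calls to the robot, and variables do not carry over. Pictures are saved under pics/ and viewed, at most 14 in all, crops included, and the job is handed in when it is done.

Besides the shell and the picture viewer there is one more tool, called after ">>>" by a JSON object that holds its "fn" and its "kwargs", one argument or row to a line. servo_tool: Moves the arm, as the interface text tells. Its arguments: {"type":"object","properties":{"deltas":{"type":"array"},"newtons":{"type":"number"}},"required":["deltas"]}

```bash
mkdir -p pics
python3 - <<'E'
from station import *
import cv2
s=state();print(s)
for n in ["scene","side","wrist"]:
    im=grab_frame(n);cv2.imwrite(f"pics/{n}0.png",im[:,:,::-1]);print(n,get_calibration(n))
E
```

```text
{'t': 0.0, 'joints': array([ 1.16352100e+00,  4.94175507e-01,  1.34611434e+00, -1.81657009e-05,
        1.30248396e+00, -9.55260601e-02]), 'joint_velocities': array([-0.0006062 , -0.00103398,  0.00173182, -0.00047764, -0.00021103,
        0.00023314]), 'effort': array([ 5.97678973e-04, -8.78835654e+01, -3.81849110e+01,  7.08019920e-02,
        5.34638157e-02, -9.10969425e-05]), 'eef_pos': array([0.19157521, 0.59453043, 0.21334872]), 'orientation': array([-1.38431254e-04,  1.55241779e-01,  9.87876329e-01, -5.74190383e-04]), 'force': array([-0.31374805, -0.7903269 ,  0.31542732]), 'wrist_torque': array([ 0.01988773, -0.07538625,  0.00290376]), 'gripper_force': 0.0, 'finger_gap': 0.091372119686069}
scene {'fx': 394.3518653777354, 'fy': 394.3518653777354, 'cx': 318.59055379341083, 'cy': 199.95374118234452, 'rvec': array([ 1.20967951, -2.21440324,  1.0580883 ]), 'tvec': array([0.24116932, 0.41474828, 0.59702487])}
side {'fx': 413.559547601541, 'fy': 413.559547601541, 'cx': 314.04875167381823, 'cy': 199.26518473056106, 'rvec': array([ 0.42994062, -2.58431783,  1.47127284]), 'tvec': array([0.49735175, 0.20202034, 0.79408524])}
wrist {'fx': 307.0249920277114, 'fy': 307.0249920277114, 'cx': 312.1697864697042, 'cy': 191.1568699994937, 'mount': array([[ 3.40401704e-04, -9.61910387e-01, -2.73364759e-01,
         7.67656204e-02],
       [ 9.99999894e-01,  2.42597139e-04,  3.91582879e-04,
        -8.75923423e-04],
       [-3.10350130e-04, -2.73364863e-01,  9.61910368e-01,
        -1.70282379e-01],
       [ 0.00000000e+00,  0.00000000e+00,  0.00000000e+00,
         1.00000000e+00]])}
```

View pics/scene0.png

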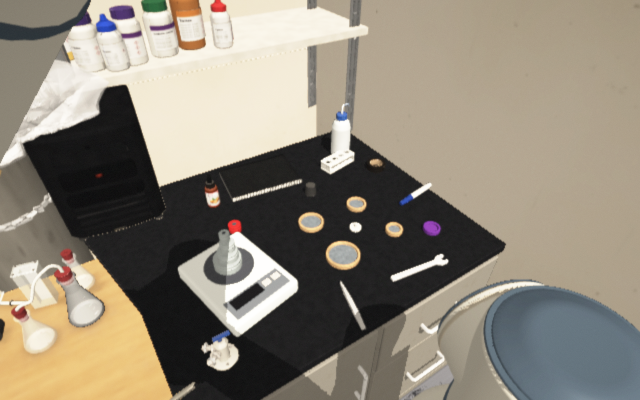

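View pics/side0.png

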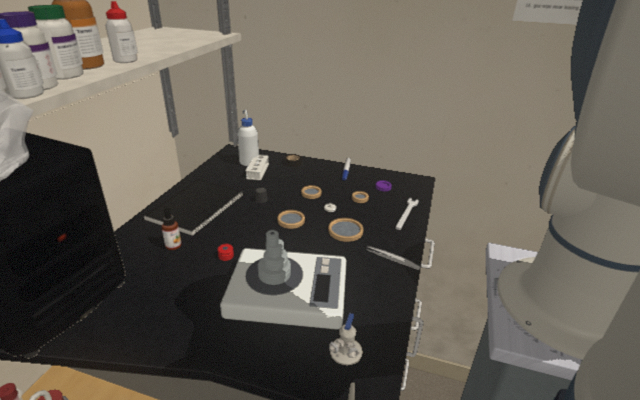

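View pics/wrist0.png

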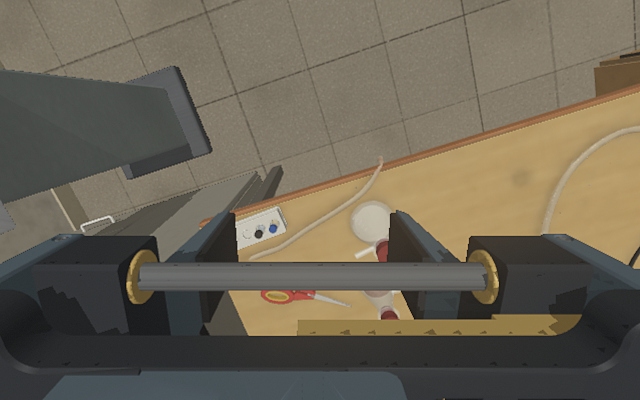

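The scene view shows cases at about large (343,255), medium (311,222), small (357,204) and tiny (394,229). The purple look-alike is at (432,228), the stack at (228,255), and the red look-alike weight at (235,228). The wooden ring at (394,229) fits case_tiny. The side view agrees: (346,230), (291,219), (311,192), (360,197), with the stack at (273,255). I'll confirm this in a crop.

```bash
cat > h.py <<'E'
from station import *
import cv2, numpy as np
from scipy.optimize import least_squares
def proj(n,P):
    c=get_calibration(n);K=np.array([[c['fx'],0,c['cx']],[0,c['fy'],c['cy']],[0,0,1]])
    return cv2.projectPoints(np.asarray(P,float).reshape(-1,3),c['rvec'],c['tvec'],K,None)[0][:,0]
a=np.linspace(0,2*np.pi,72,endpoint=False)
def ring(x,y,z,r): return np.c_[x+r*np.cos(a),y+r*np.sin(a),0*a+z]
def hullc(n,x,y,r,z0,z1):
    h=cv2.convexHull(proj(n,np.r_[ring(x,y,z0,r),ring(x,y,z1,r)]).astype(np.float32))
    m=cv2.moments(h);return np.array([m['m10'],m['m01']])/m['m00'],m['m00']
def unproj(n,uv,z):
    c=get_calibration(n);R=cv2.Rodrigues(c['rvec'])[0];C=-R.T@c['tvec']
    d=R.T@np.array([(uv[0]-c['cx'])/c['fx'],(uv[1]-c['cy'])/c['fy'],1]);return C+d*(z-C[2])/d[2]
E
python3 - <<'E'
from h import *
cs={'large':(.041,(343,255),(346,230)),'medium':(.033,(311,222),(291,219)),'small':(.027,(357,204),(311,192)),'tiny':(.022,(394,229),(360,197))}
ims={n:cv2.imread(f'pics/{n}0.png') for n in('scene','side')}
for k,(r,p,q) in cs.items():
    meas={}
    for n,uv in(('scene',p),('side',q)):
        im=ims[n].astype(int);hsv=cv2.cvtColor(ims[n],cv2.COLOR_BGR2HSV)
        m=(hsv[...,2]>60).astype(np.uint8)
        num,l,st,cen=cv2.connectedComponentsWithStats(m)
        c=l[uv[1],uv[0]];cn=cv2.findContours((l==c).astype(np.uint8),0,1)[0]
        mk=np.zeros(m.shape,np.uint8);cv2.drawContours(mk,cn,-1,1,-1);M=cv2.moments(mk,True)
        meas[n]=(np.array([M['m10'],M['m01']])/M['m00'],M['m00'])
    x0=unproj('scene',p,.01)[:2]
    f=lambda x:np.concatenate([hullc(n,*x,r,0,.012)[0]-meas[n][0] for n in meas])
    s=least_squares(f,x0)
    print(k,s.x.round(4),s.fun.round(2),[(meas[n][1],round(hullc(n,*s.x,r,0,.012)[1])) for n in meas])
print('stack',unproj('scene',(224,234),.142),unproj('side',(272,235),.142),'red',unproj('side',(225,250),.02),'bottle',unproj('side',(172,247),0), unproj('scene',(220,355),0))
c=ims['scene'][180:340,170:450];c=cv2.resize(c,None,fx=2.8,fy=2.8,interpolation=2);cv2.imwrite('pics/crop1.png',c)
E
```

```text
large [ 0.473  -0.0869] [-0.07 -0.41  0.27  0.19] [(884.0, 812), (715.0, 679)]
medium [ 0.6107 -0.0837] [-0.18 -0.32  0.25  0.19] [(485.0, 429), (455.0, 424)]
small [ 0.6062 -0.2273] [-0.07 -0.36  0.18  0.26] [(299.0, 260), (248.0, 227)]
tiny [ 0.4742 -0.2481] [-0.06 -0.31  0.2   0.2 ] [(259.0, 222), (183.0, 169)]
stack [0.54502983 0.16180451 0.142     ] [0.54977287 0.16693889 0.142     ] red [0.69223916 0.09690904 0.02      ] bottle [0.82164367 0.10474828 0.        ] [0.39154965 0.25468382 0.        ]
```

View pics/crop1.png

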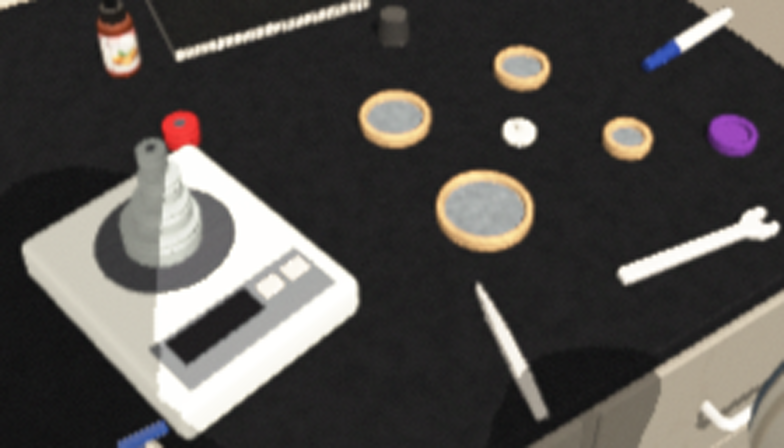

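Crop: four wooden rings at crop pixels (484,209) large, (395,117) medium, (522,67) small and (628,137) tiny, sizes consistent. The purple one (733,133) and the red disc (181,130) are look-alikes, so I leave them. The stack top spot is at crop (151,148). Next I move above the stack for a wrist look.

>>> {"fn": "servo_tool", "kwargs": {
  "deltas": [
    [0,0,-0.01,-6,0],
    [0,0,-0.01,-6,0],
    [0,0,-0.01,-6,0],
    [-0.025,-0.03,0,0,0],
    [-0.025,-0.03,0,0,0],
    [-0.025,-0.03,0,0,0],
    [-0.025,-0.03,0,0,0],
    [-0.025,-0.03,0,0,0],
    [-0.025,-0.03,0,0,0],
    [-0.025,-0.03,0,0,0],
    [-0.025,-0.03,0,0,0],
    [-0.025,-0.03,0,0,0]
  ]
}}

```text
t: 1.35
eef_pos: [0.4181, 0.324, 0.2438]
orientation: [-0.0, -0.001, 1.0, -0.0]
force: [-0.1, 0.8, -1.0]
finger_gap: 0.0915
gripper_force: 0.0
```

>>> {"fn": "servo_tool", "kwargs": {
  "deltas": [
    [-0.022,-0.027,0,0,0],
    [-0.022,-0.027,0,0,0],
    [-0.022,-0.027,0,0,0],
    [-0.022,-0.027,0,0,0],
    [-0.022,-0.027,0,0,0],
    [-0.022,-0.027,0,0,0],
    [0,0,0,0,0],
    [0,0,0,0,0],
    [0,0,0,0,0]
  ]
}}

```text
t: 2.25
eef_pos: [0.5492, 0.1642, 0.2438]
orientation: [-0.0, -0.001, 1.0, 0.0]
force: [-0.6, 0.7, 0.2]
finger_gap: 0.0914
gripper_force: 0.0
```

```bash
cat >> h.py <<'E'
from scipy.spatial.transform import Rotation as Ro
def wshot(name):
    s=state();im=grab_frame('wrist')[:,:,::-1].copy();cv2.imwrite(f'pics/{name}.png',im);np.savez(f'pics/{name}.npz',p=s['eef_pos'],q=s['orientation']);return s,im
def wunproj(name,uv,z):
    d=np.load(f'pics/{name}.npz');c=get_calibration('wrist');T=np.eye(4);T[:3,:3]=Ro.from_quat(np.roll(d['q'],-1)).as_matrix();T[:3,3]=d['p'];T=T@c['mount']
    r=T[:3,:3]@np.array([(uv[0]-c['cx'])/c['fx'],(uv[1]-c['cy'])/c['fy'],1]);return T[:3,3]+r*(z-T[2,3])/r[2]
def st():
    s=state();print('t',s['t'],'p',s['eef_pos'].round(4),'q',s['orientation'].round(4),'F',s['force'].round(1),'gap',round(s['finger_gap'],4),'gf',round(s['gripper_force'],1));return s
E
python3 - <<'E'
from h import *
st();s,im=wshot('w1')
c=im[100:300,200:440];cv2.imwrite('pics/w1c.png',cv2.resize(c,None,fx=3,fy=3,interpolation=2))
E
```

```text
t 2.25 p [0.5492 0.1642 0.2438] q [-3.0e-04 -1.4e-03  1.0e+00  1.0e-04] F [-0.6  0.7  0.2] gap 0.0914 gf 0.0
```

View pics/w1c.png

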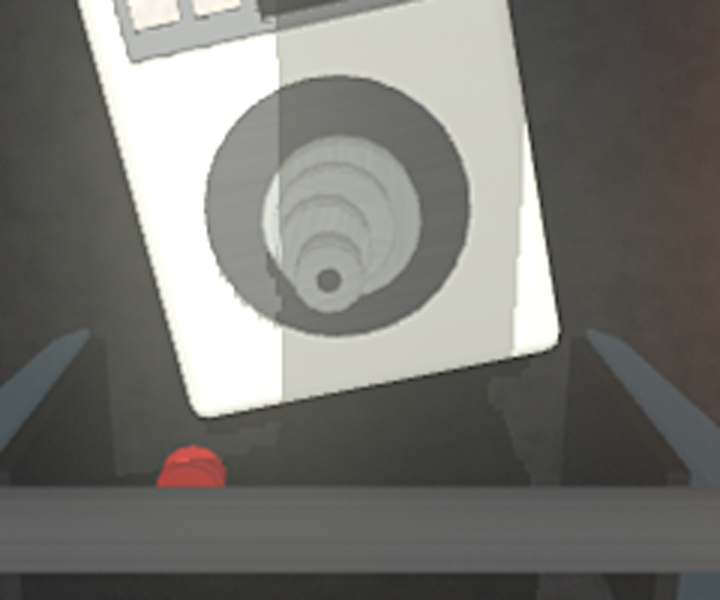

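Wrist crop: tiny's spot at (329,280), small disc's arc about x 284–370, medium's about 280–395, large's 262–421, pan centre (338,206). I can turn these into positions.

Run:
```python
from h import *
u=lambda x,y:(200+(x+.5)/3-.5,100+(y+.5)/3-.5)
print('tiny',wunproj('w1',u(329,280),.142))
print('tiny lowest/left/right',wunproj('w1',u(329,312),.142),wunproj('w1',u(295,278),.142),wunproj('w1',u(364,278),.142))
print('large L/R/top',wunproj('w1',u(262,216),.076),wunproj('w1',u(421,216),.076),wunproj('w1',u(341,136),.076))
print('medium top',wunproj('w1',u(336,162),.098),'R',wunproj('w1',u(395,220),.098))
print('small top',wunproj('w1',u(326,195),.12),'L/R',wunproj('w1',u(282,238),.12),wunproj('w1',u(370,238),.12))
print('pan',wunproj('w1',u(338,206),.052))
for n,p in(('scene',(224,232.7)),('side',(272,233))):print(n,unproj(n,p,.142))
```

```text
tiny [0.55114937 0.16073511 0.142     ]
tiny lowest/left/right [0.56149968 0.16074101 0.142     ] [0.55054074 0.1502837  0.142     ] [0.55047685 0.17149341 0.142     ]
large L/R/top [0.54539867 0.13505299 0.076     ] [0.54521801 0.19464445 0.076     ] [0.51541791 0.16453732 0.076     ]
medium top [0.52154799 0.16275254 0.098     ] R [0.54192765 0.18350558 0.098     ]
small top [0.52886402 0.15956101 0.12      ] L/R [0.54322642 0.14511611 0.12      ] [0.54313905 0.17399717 0.12      ]
pan [0.5464156  0.16355865 0.052     ]
scene [0.54854492 0.16035353 0.142     ]
side [0.55214061 0.16140251 0.142     ]
```

>>> {"fn": "servo_tool", "kwargs": {
  "deltas": [
    [-0.002,-0.003,0.02,0,0.5],
    [0,0,0.03,0,0.5],
    [0,0,0.03,0,0.5],
    [0,0,0.02,0,0.5],
    [0,0,0.01,0,0.5],
    [0,0,0.004,0,0.5],
    [0,0,0,0,0.5],
    [0,0,0,0,0.5]
  ],
  "newtons": 10
}}

```text
t: 3.1
eef_pos: [0.5523, 0.161, 0.1309]
orientation: [0.001, -0.001, 1.0, 0.0]
force: [0.3, 0.0, -0.0]
finger_gap: 0.0456
gripper_force: 0.0
```

>>> {"fn": "servo_tool", "kwargs": {
  "deltas": [
    [0,0,0,0,0.6],
    [0,0,0,0,0.66],
    [0,0,0,0,0.7],
    [0,0,0,0,0.74],
    [0,0,0,0,0.78],
    [0,0,0,0,0.82],
    [0,0,0,0,0.9],
    [0,0,0,0,0.9]
  ]
}}

```text
t: 3.9
eef_pos: [0.5518, 0.1607, 0.13]
orientation: [0.0, -0.001, 1.0, 0.0]
force: [-0.8, 0.5, 3.5]
finger_gap: 0.0213
gripper_force: 10.0
```

>>> {"fn": "servo_tool", "kwargs": {
  "deltas": [
    [0,0,-0.004,0,0.9],
    [0,0,-0.01,0,0.9],
    [0,0,-0.02,0,0.9],
    [0,0,-0.02,0,0.9],
    [0.003,-0.015,0,0,0.9],
    [0.006,-0.03,0,0,0.9],
    [0.008,-0.04,0,0,0.9],
    [0.008,-0.04,0,0,0.9],
    [0.008,-0.04,0,0,0.9],
    [0.008,-0.04,0,0,0.9],
    [0.008,-0.04,0,0,0.9],
    [0.008,-0.04,0,0,0.9]
  ]
}}

```text
t: 5.1
eef_pos: [0.4942, -0.1264, 0.1838]
orientation: [-0.0, -0.001, 1.0, -0.0]
force: [0.1, 0.0, -0.4]
finger_gap: 0.0217
gripper_force: 10.0
```

>>> {"fn": "servo_tool", "kwargs": {
  "deltas": [
    [0.008,-0.04,0,0,0.9],
    [0.006,-0.04,0,0,0.9],
    [0.005,-0.03,0,0,0.9],
    [0.001,-0.015,0,0,0.9],
    [0,0,0,0,0.9],
    [0,0,0,0,0.9],
    [0,0,0,0,0.9]
  ]
}}

```text
t: 5.8
eef_pos: [0.4757, -0.2483, 0.1838]
orientation: [-0.0, -0.002, 1.0, 0.0]
force: [0.2, 0.1, -1.0]
finger_gap: 0.0212
gripper_force: 10.0
```

Run:
```python
from h import *
st();s,im=wshot('w2')
c=im[90:290,200:440];cv2.imwrite('pics/w2c.png',cv2.resize(c,None,fx=3,fy=3,interpolation=2))
```

```text
t 5.8 p [ 0.4757 -0.2483  0.1838] q [-2.0e-04 -1.7e-03  1.0e+00  3.0e-04] F [ 0.2  0.1 -1. ] gap 0.0212 gf 10.0
```

View pics/w2c.png

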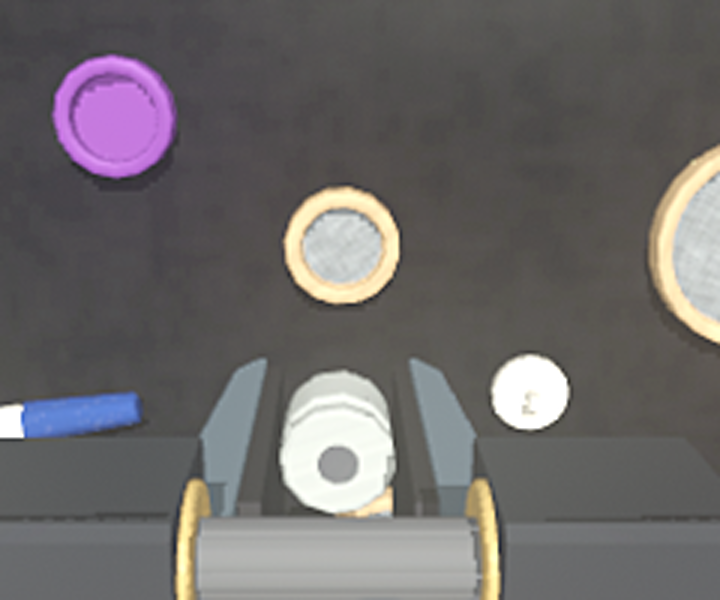

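Wrist crop: the tiny weight is held upright with its spot at (338,464). Case_tiny is centred at (342,246), white cap at (530,392), purple look-alike at (115,116).

Run:
```python
from h import *
u=lambda x,y:(200+(x+.5)/3-.5,90+(y+.5)/3-.5)
print('spot',wunproj('w2',u(338,464),.1838+.012))
print('case',wunproj('w2',u(342,245),.012), 'cap',wunproj('w2',u(530,392),.01))
# refine via ring segmentation
im=cv2.imread('pics/w2.png');h=cv2.cvtColor(im,cv2.COLOR_BGR2HSV)
m=((h[...,2]>90)).astype(np.uint8);l=cv2.connectedComponents(m)[1]
c=u(342,300);k=l[171,314];cn=max(cv2.findContours((l==k).astype(np.uint8),0,1)[0],key=cv2.contourArea)
e=cv2.minEnclosingCircle(cn);el=cv2.fitEllipse(cn);print(e,el,wunproj('w2',el[0],.008))
```

```text
spot [ 0.47479924 -0.24906951  0.1958    ]
case [ 0.4723621  -0.24735176  0.012     ] cap [ 0.53242697 -0.17198935  0.01      ]
((313.4302673339844, 171.4135284423828), 19.912715911865234) ((313.4188537597656, 171.37574768066406), (38.15044021606445, 38.8455810546875), 3.096658706665039) [ 0.47327421 -0.24761108  0.008     ]
```

>>> {"fn": "servo_tool", "kwargs": {
  "deltas": [
    [0.002,0.001,0.02,0,0.9],
    [0,0,0.035,0,0.9],
    [0,0,0.035,0,0.9],
    [0,0,0.03,0,0.9],
    [0,0,0.02,0,0.9],
    [0,0,0.012,0,0.9],
    [0,0,0.006,0,0.9],
    [0,0,0.004,0,0.9],
    [0,0,0,0,0.9],
    [0,0,0,0,0.9]
  ]
}}

```text
t: 6.85
eef_pos: [0.4741, -0.2487, 0.0226]
orientation: [0.0, -0.001, 1.0, -0.0]
force: [-0.8, 0.1, 0.2]
finger_gap: 0.0213
gripper_force: 10.0
```

>>> {"fn": "servo_tool", "kwargs": {
  "deltas": [
    [0,0,0.001,0,0.9],
    [0,0,0.001,0,0.9],
    [0,0,0.001,0,0.9],
    [0,0,0.001,0,0.9],
    [0,0,0,0,0.9],
    [0,0,0,0,0.9]
  ]
}}

```text
t: 7.45
eef_pos: [0.4737, -0.2485, 0.0179]
orientation: [-0.0, -0.001, 1.0, 0.0]
force: [-0.7, -0.1, -0.5]
finger_gap: 0.0215
gripper_force: 10.0
```

>>> {"fn": "servo_tool", "kwargs": {
  "deltas": [
    [0,0,0.0005,0,0.9],
    [0,0,0.0005,0,0.9],
    [0,0,0.0005,0,0.9],
    [0,0,0,0,0.9]
  ]
}}

```text
t: 7.85
eef_pos: [0.4737, -0.2484, 0.0163]
orientation: [-0.0, -0.001, 1.0, 0.0]
force: [0.2, 0.2, -0.3]
finger_gap: 0.0214
gripper_force: 10.0
```

>>> {"fn": "servo_tool", "kwargs": {
  "deltas": [
    [0,0,0.0005,0,0.9],
    [0,0,0,0,0.9]
  ]
}}

```text
t: 8.05
eef_pos: [0.4738, -0.2485, 0.016]
orientation: [0.0, -0.001, 1.0, -0.0]
force: [-0.9, -0.1, 3.0]
finger_gap: 0.0214
gripper_force: 10.0
```

Run:
```python
from h import *
for i in range(3): st();grab_frame('side')
```

```text
t 8.05 p [ 0.4738 -0.2485  0.016 ] q [ 1.0e-04 -1.2e-03  1.0e+00 -0.0e+00] F [-0.9 -0.1  3. ] gap 0.0214 gf 10.0
t 8.1 p [ 0.4737 -0.2485  0.016 ] q [ 1.0e-04 -1.2e-03  1.0e+00 -1.0e-04] F [-0.7  0.6  1.9] gap 0.0216 gf 10.0
t 8.15 p [ 0.4738 -0.2485  0.016 ] q [ 1.0e-04 -1.2e-03  1.0e+00 -0.0e+00] F [-1.3  0.6  2.5] gap 0.0215 gf 10.0
```

>>> {"fn": "servo_tool", "kwargs": {
  "deltas": [
    [0,0,0,0,0.74],
    [0,0,0,0,0.7],
    [0,0,0,0,0.62],
    [0,0,0,0,0.55],
    [0,0,-0.005,0,0.55],
    [0,0,-0.02,0,0.5],
    [0,0,-0.04,0,0.5],
    [0,0,-0.045,0,0.5],
    [0,0,-0.045,0,0.5],
    [-0.005,0.02,-0.03,0,0.4],
    [-0.006,0.035,0,0,0.4],
    [-0.007,0.04,0,0,0.4]
  ]
}}

```text
t: 9.4
eef_pos: [0.492, -0.1532, 0.2024]
orientation: [0.001, -0.0, 1.0, -0.001]
force: [1.1, -0.0, -0.2]
finger_gap: 0.0548
gripper_force: 0.0
```

>>> {"fn": "servo_tool", "kwargs": {
  "deltas": [
    [-0.007,0.04,0,0,0.4],
    [-0.007,0.04,0,0,0.4],
    [-0.007,0.04,0,0,0.4],
    [-0.007,0.04,0,0,0.4],
    [-0.007,0.04,0,0,0.4],
    [-0.007,0.04,0,0,0.4],
    [-0.006,0.038,0,0,0.4],
    [-0.005,0.025,0,0,0.4],
    [0,0.01,0,0,0.4],
    [0,0,0,0,0.4],
    [0,0,0,0,0.4],
    [0,0,0,0,0.4]
  ]
}}

```text
t: 10.6
eef_pos: [0.5436, 0.1585, 0.201]
orientation: [-0.0, -0.001, 1.0, -0.0]
force: [0.6, -0.6, -0.3]
finger_gap: 0.0546
gripper_force: 0.0
```

Run:
```python
from h import *
st();s,im=wshot('w3')
sc=grab_frame('scene')[:,:,::-1]
a_=cv2.resize(im[110:270,220:400],None,fx=3,fy=3,interpolation=2)
b=cv2.resize(sc[200:260,365:425],(240,240),interpolation=2)
o=np.zeros((480,780,3),np.uint8);o[:,:540]=a_;o[:240,540:]=b;cv2.imwrite('pics/w3c.png',o)
```

```text
t 10.6 p [0.5436 0.1585 0.201 ] q [-1.e-04 -6.e-04  1.e+00 -1.e-04] F [ 0.6 -0.6 -0.3] gap 0.0546 gf 0.0
```

View pics/w3c.png

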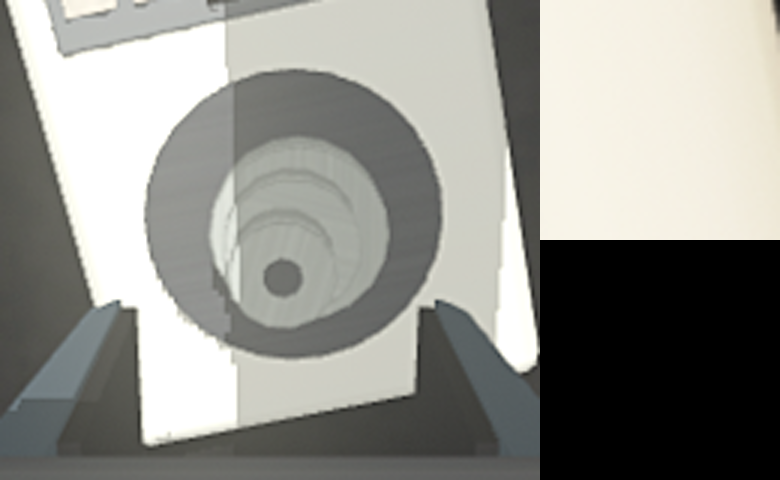

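Wrist crop: small's spot at (283,277), stack intact. Medium's top arc is at (290,170) and large spans x 210–389. The scene camera is blocked by the arm.

Run:
```python
from h import *
u=lambda x,y:(220+(x+.5)/3-.5,110+(y+.5)/3-.5)
print('small',wunproj('w3',u(283,277),.12))
print('med top',wunproj('w3',u(290,170),.098),'R',wunproj('w3',u(355,230),.098))
im=cv2.imread('pics/side0.png') 
sd=grab_frame('side')[:,:,::-1];cv2.imwrite('pics/side1.png',sd);cv2.imwrite('pics/side1c.png',cv2.resize(sd[160:280,220:400],None,fx=4,fy=4,interpolation=2))
```

```text
small [0.54766525 0.159155   0.12      ]
med top [0.52087776 0.16130377 0.098     ] R [0.53957074 0.18136391 0.098     ]
```

View pics/side1c.png

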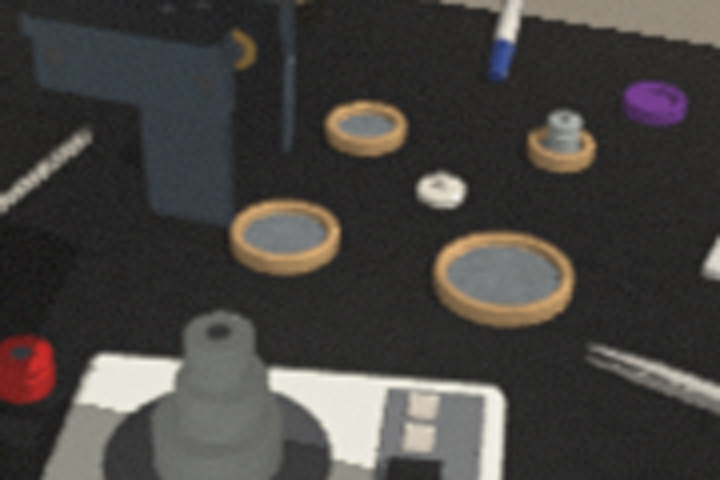

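Side crop: tiny sits upright in case_tiny at (563,135). Next is weight_small.

>>> {"fn": "servo_tool", "kwargs": {
  "deltas": [
    [-0.004,0.001,0.02,0,0.4],
    [0,0,0.03,0,0.4],
    [0,0,0.025,0,0.4],
    [0,0,0.012,0,0.4],
    [0,0,0.005,0,0.4],
    [0,0,0.001,0,0.4],
    [0,0,0,0,0.4],
    [0,0,0,0,0.5],
    [0,0,0,0,0.55],
    [0,0,0,0,0.6],
    [0,0,0,0,0.64],
    [0,0,0,0,0.68]
  ],
  "newtons": 12
}}

```text
t: 11.95
eef_pos: [0.5478, 0.1607, 0.1081]
orientation: [0.0, -0.001, 1.0, -0.0]
force: [-0.6, -0.3, 2.9]
finger_gap: 0.0313
gripper_force: 12.0
```

>>> {"fn": "servo_tool", "kwargs": {
  "deltas": [
    [0,0,0,0,0.74],
    [0,0,0,0,0.8],
    [0,0,0,0,0.8]
  ]
}}

```text
t: 12.25
eef_pos: [0.5478, 0.1607, 0.1081]
orientation: [0.0, -0.001, 1.0, -0.0]
force: [-0.5, -1.6, 5.9]
finger_gap: 0.0316
gripper_force: 12.0
```

>>> {"fn": "servo_tool", "kwargs": {
  "deltas": [
    [0,0,-0.004,0,0.8],
    [0,0,-0.01,0,0.8],
    [0,0,-0.02,0,0.8],
    [0,0,-0.03,0,0.8],
    [-0.002,-0.015,0,0,0.8],
    [-0.005,-0.03,0,0,0.8],
    [-0.006,-0.04,0,0,0.8],
    [-0.006,-0.04,0,0,0.8],
    [-0.006,-0.04,0,0,0.8],
    [-0.006,-0.04,0,0,0.8],
    [-0.006,-0.04,0,0,0.8],
    [-0.006,-0.04,0,0,0.8]
  ]
}}

```text
t: 13.45
eef_pos: [0.5911, -0.1263, 0.1719]
orientation: [-0.0, -0.001, 1.0, 0.0]
force: [1.8, -0.5, -0.8]
finger_gap: 0.0316
gripper_force: 12.0
```

>>> {"fn": "servo_tool", "kwargs": {
  "deltas": [
    [-0.006,-0.04,0,0,0.8],
    [-0.005,-0.035,0,0,0.8],
    [-0.003,-0.02,0,0,0.8],
    [-0.001,-0.008,0,0,0.8],
    [0,0,0,0,0.8],
    [0,0,0,0,0.8],
    [0,0,0,0,0.8]
  ]
}}

```text
t: 14.15
eef_pos: [0.6066, -0.2257, 0.172]
orientation: [-0.0, -0.002, 1.0, 0.0]
force: [0.4, 0.3, -0.6]
finger_gap: 0.0312
gripper_force: 12.0
```

Run:
```python
from h import *
st();s,im=wshot('w4')
c=im[90:290,200:440];cv2.imwrite('pics/w4c.png',cv2.resize(c,None,fx=3,fy=3,interpolation=2))
```

```text
t 14.15 p [ 0.6066 -0.2257  0.172 ] q [-1.0e-04 -1.8e-03  1.0e+00  2.0e-04] F [ 0.4  0.3 -0.6] gap 0.0312 gf 12.0
```

View pics/w4c.png

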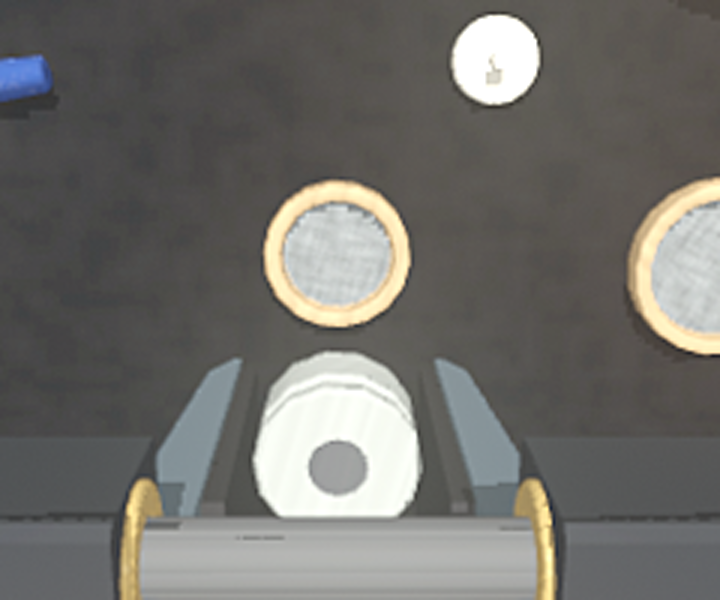

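Wrist crop: small is held upright with its spot at (338,467). Case_small is centred at (338,253).

Run:
```python
from h import *
u=lambda x,y:(200+(x+.5)/3-.5,90+(y+.5)/3-.5)
print('spot',wunproj('w4',u(338,467),.172+.012),'case',wunproj('w4',u(338,253),.01),'medium case L edge',wunproj('w4',u(630,272),.012))
```

```text
spot [ 0.60628738 -0.22653863  0.184     ] case [ 0.60416699 -0.2263752   0.01      ] medium case L edge [ 0.61047331 -0.11856361  0.012     ]
```

>>> {"fn": "servo_tool", "kwargs": {
  "deltas": [
    [0.0015,-0.0005,0.02,0,0.8],
    [0,0,0.035,0,0.8],
    [0,0,0.035,0,0.8],
    [0,0,0.03,0,0.8],
    [0,0,0.015,0,0.8],
    [0,0,0.01,0,0.8],
    [0,0,0.005,0,0.8],
    [0,0,0.002,0,0.8],
    [0,0,0.001,0,0.8],
    [0,0,0,0,0.8],
    [0,0,0,0,0.8]
  ]
}}

```text
t: 15.3
eef_pos: [0.6055, -0.2279, 0.0196]
orientation: [0.0, -0.001, 1.0, -0.0]
force: [-0.3, 0.5, -0.5]
finger_gap: 0.0315
gripper_force: 12.0
```

>>> {"fn": "servo_tool", "kwargs": {
  "deltas": [
    [0,0,0.0005,0,0.8],
    [0,0,0.0005,0,0.8],
    [0,0,0.0005,0,0.8],
    [0,0,0.0005,0,0.8],
    [0,0,0,0,0.8]
  ]
}}

```text
t: 15.8
eef_pos: [0.6051, -0.2276, 0.0168]
orientation: [-0.0, -0.001, 1.0, 0.0]
force: [-0.5, 0.0, -0.7]
finger_gap: 0.0314
gripper_force: 12.0
```

>>> {"fn": "servo_tool", "kwargs": {
  "deltas": [
    [0,0,0.0004,0,0.8],
    [0,0,0.0004,0,0.8],
    [0,0,0,0,0.8],
    [0,0,0,0,0.8]
  ]
}}

```text
t: 16.2
eef_pos: [0.6052, -0.2276, 0.0161]
orientation: [0.0, -0.001, 1.0, -0.0]
force: [0.9, -0.5, -0.4]
finger_gap: 0.0315
gripper_force: 12.0
```

>>> {"fn": "servo_tool", "kwargs": {
  "deltas": [
    [0,0,0.0004,0,0.8],
    [0,0,0,0,0.8],
    [0,0,0,0,0.8]
  ]
}}

```text
t: 16.5
eef_pos: [0.6052, -0.2277, 0.0161]
orientation: [0.0, -0.001, 1.0, -0.0]
force: [-2.3, 2.3, 6.0]
finger_gap: 0.0311
gripper_force: 12.0
```

>>> {"fn": "servo_tool", "kwargs": {
  "deltas": [
    [0,0,0,0,0.64],
    [0,0,0,0,0.6],
    [0,0,0,0,0.55],
    [0,0,0,0,0.5],
    [0,0,-0.005,0,0.5],
    [0,0,-0.02,0,0.5],
    [0,0,-0.04,0,0.4],
    [0,0,-0.045,0,0.3],
    [0,0,-0.045,0,0.25],
    [0.003,0.02,-0.03,0,0.25],
    [0.006,0.035,0,0,0.25],
    [0.006,0.04,0,0,0.25]
  ]
}}

```text
t: 17.7
eef_pos: [0.5902, -0.1325, 0.2023]
orientation: [0.001, -0.0, 1.0, -0.0]
force: [0.6, 0.8, 0.0]
finger_gap: 0.0681
gripper_force: 0.0
```

>>> {"fn": "servo_tool", "kwargs": {
  "deltas": [
    [0.006,0.04,0,0,0.25],
    [0.006,0.04,0,0,0.25],
    [0.006,0.04,0,0,0.25],
    [0.006,0.04,0,0,0.25],
    [0.006,0.04,0,0,0.25],
    [0.006,0.04,0,0,0.25],
    [0.006,0.03,0,0,0.25],
    [0.003,0.02,0,0,0.25],
    [0.001,0.004,0,0,0.25],
    [0,0,0,0,0.25],
    [0,0,0,0,0.25],
    [0,0,0,0,0.25]
  ]
}}

```text
t: 18.9
eef_pos: [0.5435, 0.1602, 0.2008]
orientation: [0.0, -0.001, 1.0, -0.0]
force: [-0.1, 0.6, -0.4]
finger_gap: 0.0683
gripper_force: 0.0
```

Run:
```python
from h import *
st();s,im=wshot('w5');sd=grab_frame('side')[:,:,::-1]
a_=cv2.resize(im[110:270,220:400],None,fx=3,fy=3,interpolation=2)
b=cv2.resize(sd[170:230,280:340],(240,240),interpolation=2)
o=np.zeros((480,780,3),np.uint8);o[:,:540]=a_;o[:240,540:]=b;cv2.imwrite('pics/w5c.png',o)
```

```text
t 18.9 p [0.5435 0.1602 0.2008] q [ 0.e+00 -6.e-04  1.e+00 -1.e-04] F [-0.1  0.6 -0.4] gap 0.0683 gf 0.0
```

View pics/w5c.png

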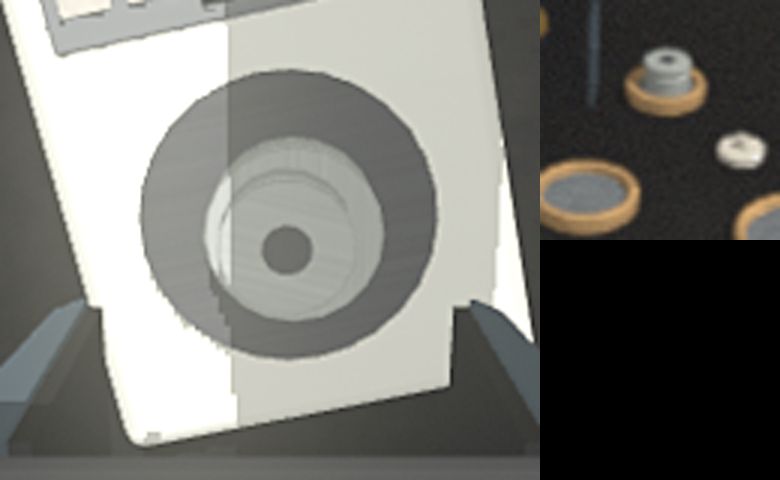

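The inset shows small seated upright in case_small. Medium's spot is at (287,250) and large spans x 204–384.

Run:
```python
from h import *
u=lambda x,y:(220+(x+.5)/3-.5,110+(y+.5)/3-.5)
print('med',wunproj('w5',u(287,250),.098))
print('large L/R/top',wunproj('w5',u(204,226),.076),wunproj('w5',u(384,226),.076),wunproj('w5',u(294,136),.076))
```

```text
med [0.54585822 0.16222606 0.098     ]
large L/R/top [0.54402219 0.13495236 0.076     ] [0.54393086 0.19455523 0.076     ] [0.51399789 0.16456108 0.076     ]
```

>>> {"fn": "servo_tool", "kwargs": {
  "deltas": [
    [-0.0025,0.0025,0.02,0,0.25],
    [0,0,0.03,0,0.25],
    [0,0,0.03,0,0.25],
    [0,0,0.02,0,0.25],
    [0,0,0.01,0,0.25],
    [0,0,0.004,0,0.25],
    [0,0,0.001,0,0.25],
    [0,0,0,0,0.3],
    [0,0,0,0,0.36],
    [0,0,0,0,0.42],
    [0,0,0,0,0.46],
    [0,0,0,0,0.5]
  ],
  "newtons": 20
}}

```text
t: 20.2
eef_pos: [0.5458, 0.1637, 0.0859]
orientation: [0.0, -0.001, 1.0, 0.0]
force: [-0.4, -0.1, -0.3]
finger_gap: 0.0461
gripper_force: 0.0
```

>>> {"fn": "servo_tool", "kwargs": {
  "deltas": [
    [0,0,0,0,0.54],
    [0,0,0,0,0.6],
    [0,0,0,0,0.65],
    [0,0,0,0,0.65]
  ]
}}

```text
t: 20.6
eef_pos: [0.5458, 0.1637, 0.0858]
orientation: [0.0, -0.001, 1.0, -0.0]
force: [-1.5, -0.1, 4.3]
finger_gap: 0.0435
gripper_force: 20.0
```

>>> {"fn": "servo_tool", "kwargs": {
  "deltas": [
    [0,0,-0.004,0,0.65],
    [0,0,-0.01,0,0.65],
    [0,0,-0.02,0,0.65],
    [0,0,-0.03,0,0.65],
    [-0.004,-0.0155,0,0,0.65],
    [-0.008,-0.03,0,0,0.65],
    [-0.01,-0.04,0,0,0.65],
    [-0.01,-0.04,0,0,0.65],
    [-0.01,-0.04,0,0,0.65],
    [-0.01,-0.04,0,0,0.65],
    [-0.008,-0.03,0,0,0.65],
    [-0.004,-0.012,0,0,0.65]
  ]
}}

```text
t: 21.8
eef_pos: [0.6107, -0.087, 0.1496]
orientation: [0.0, 0.0, 1.0, -0.0]
force: [0.2, 1.0, -1.5]
finger_gap: 0.0433
gripper_force: 20.0
```

>>> {"fn": "servo_tool", "kwargs": {
  "deltas": [
    [0,0,0,0,0.65],
    [0,0,0,0,0.65],
    [0,0,0,0,0.65]
  ]
}}

```text
t: 22.1
eef_pos: [0.6099, -0.0825, 0.1497]
orientation: [-0.0, -0.002, 1.0, 0.0]
force: [-1.1, 0.7, -1.2]
finger_gap: 0.0437
gripper_force: 20.0
```

Run:
```python
from h import *
st();s,im=wshot('w6')
c=im[90:290,200:440];cv2.imwrite('pics/w6c.png',cv2.resize(c,None,fx=3,fy=3,interpolation=2))
```

```text
t 22.1 p [ 0.6099 -0.0825  0.1497] q [-3.0e-04 -1.7e-03  1.0e+00  2.0e-04] F [-1.1  0.7 -1.2] gap 0.0437 gf 20.0
```

View pics/w6c.png

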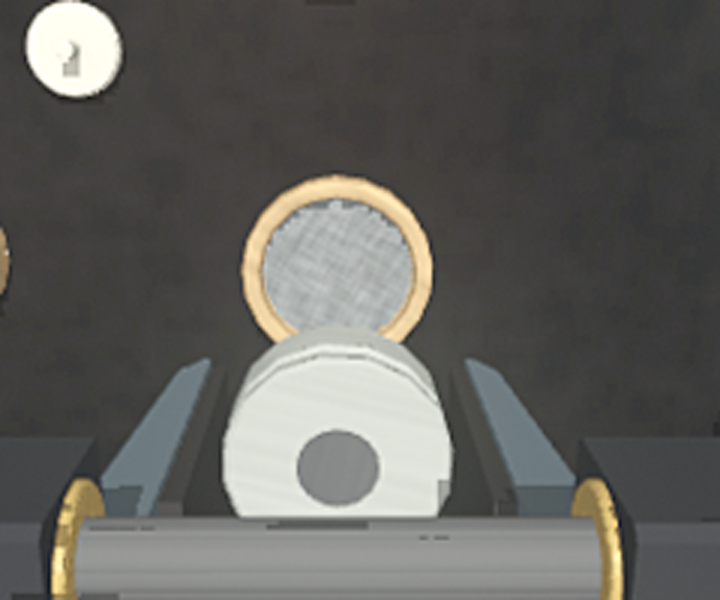

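Wrist crop: medium is held upright with its spot at (338,468). Case_medium is centred at (337,270).

Run:
```python
from h import *
u=lambda x,y:(200+(x+.5)/3-.5,90+(y+.5)/3-.5)
print('spot',wunproj('w6',u(338,468),.1497+.012),'case',wunproj('w6',u(337,270),.01))
```

```text
spot [ 0.60982543 -0.0833375   0.1617    ] case [ 0.6084845  -0.08354076  0.01      ]
```

>>> {"fn": "servo_tool", "kwargs": {
  "deltas": [
    [0.001,-0.0005,0.02,0,0.65],
    [0,0,0.03,0,0.65],
    [0,0,0.03,0,0.65],
    [0,0,0.025,0,0.65],
    [0,0,0.014,0,0.65],
    [0,0,0.008,0,0.65],
    [0,0,0.003,0,0.65],
    [0,0,0.001,0,0.65],
    [0,0,0.0005,0,0.65],
    [0,0,0,0,0.65],
    [0,0,0,0,0.65]
  ]
}}

```text
t: 23.25
eef_pos: [0.6096, -0.0842, 0.0188]
orientation: [0.0, -0.001, 1.0, -0.0]
force: [0.4, 0.1, -1.4]
finger_gap: 0.0432
gripper_force: 20.0
```

>>> {"fn": "servo_tool", "kwargs": {
  "deltas": [
    [0,0,0.0005,0,0.65],
    [0,0,0.0005,0,0.65],
    [0,0,0,0,0.65]
  ]
}}

```text
t: 23.55
eef_pos: [0.6093, -0.0842, 0.0172]
orientation: [-0.0, -0.001, 1.0, 0.0]
force: [0.3, -0.5, -2.6]
finger_gap: 0.0431
gripper_force: 20.0
```

>>> {"fn": "servo_tool", "kwargs": {
  "deltas": [
    [0,0,0.0004,0,0.65],
    [0,0,0.0004,0,0.65],
    [0,0,0.0004,0,0.65],
    [0,0,0,0,0.65],
    [0,0,0,0,0.65]
  ]
}}

```text
t: 24.05
eef_pos: [0.6093, -0.0841, 0.016]
orientation: [-0.0, -0.001, 1.0, -0.0]
force: [0.0, -0.1, -2.7]
finger_gap: 0.0431
gripper_force: 20.0
```

>>> {"fn": "servo_tool", "kwargs": {
  "deltas": [
    [0,0,0.0003,0,0.65],
    [0,0,0,0,0.65],
    [0,0,0,0,0.65]
  ]
}}

```text
t: 24.35
eef_pos: [0.6094, -0.0841, 0.0159]
orientation: [0.0, -0.001, 1.0, -0.0]
force: [-1.5, 1.3, 3.3]
finger_gap: 0.0432
gripper_force: 20.0
```

>>> {"fn": "servo_tool", "kwargs": {
  "deltas": [
    [0,0,0,0,0.5],
    [0,0,0,0,0.46],
    [0,0,0,0,0.42],
    [0,0,0,0,0.36],
    [0,0,-0.005,0,0.33],
    [0,0,-0.02,0,0.3],
    [0,0,-0.035,0,0.2],
    [0,0,-0.04,0,0.1],
    [0.004,0.01,-0.02,0,0],
    [0.008,0.03,0,0,0],
    [0.01,0.04,0,0,0],
    [0.01,0.04,0,0,0]
  ]
}}

```text
t: 25.55
eef_pos: [0.5767, 0.0367, 0.1363]
orientation: [0.0, -0.001, 1.0, -0.0]
force: [0.0, -0.2, -0.5]
finger_gap: 0.0912
gripper_force: 0.0
```

>>> {"fn": "servo_tool", "kwargs": {
  "deltas": [
    [0.01,0.04,0,0,0],
    [0.01,0.04,0,0,0],
    [0.008,0.03,0,0,0],
    [0.004,0.0155,0,0,0],
    [0,0.004,0,0,0],
    [0,0,0,0,0],
    [0,0,0,0,0],
    [0,0,0,0,0]
  ]
}}

```text
t: 26.35
eef_pos: [0.5451, 0.1641, 0.1357]
orientation: [-0.0, -0.0, 1.0, -0.0]
force: [-0.1, 0.2, -0.3]
finger_gap: 0.0913
gripper_force: 0.0
```

>>> {"fn": "servo_tool", "kwargs": {
  "deltas": [
    [0,0.001,0.02,0,0],
    [0,0,0.025,0,0],
    [0,0,0.015,0,0],
    [0,0,0.008,0,0],
    [0,0,0.004,0,0],
    [0,0,0.0015,0,0],
    [0,0,0,0,0],
    [0,0,0,0,0.12],
    [0,0,0,0,0.18],
    [0,0,0,0,0.24],
    [0,0,0,0,0.28],
    [0,0,0,0,0.32]
  ],
  "newtons": 35
}}

```text
t: 27.55
eef_pos: [0.5448, 0.1662, 0.0623]
orientation: [0.0, -0.001, 1.0, 0.0]
force: [-0.6, -0.7, 1.4]
finger_gap: 0.0624
gripper_force: 0.0
```

>>> {"fn": "servo_tool", "kwargs": {
  "deltas": [
    [0,0,0,0,0.36],
    [0,0,0,0,0.42],
    [0,0,0,0,0.5],
    [0,0,0,0,0.5],
    [0,0,0,0,0.5]
  ]
}}

```text
t: 28.05
eef_pos: [0.5448, 0.1662, 0.0622]
orientation: [0.0, -0.001, 1.0, -0.0]
force: [-0.7, -1.3, 2.7]
finger_gap: 0.0589
gripper_force: 35.0
```

>>> {"fn": "servo_tool", "kwargs": {
  "deltas": [
    [0,0,-0.004,0,0.5],
    [0,0,-0.01,0,0.5],
    [0,0,-0.02,0,0.5],
    [0,0,-0.03,0,0.5],
    [0.004,-0.015,-0.016,0,0.5],
    [0.009,-0.03,0,0,0.5],
    [0.0115,-0.04,0,0,0.5],
    [0.0115,-0.04,0,0,0.5],
    [0.0115,-0.04,0,0,0.5],
    [0.0115,-0.04,0,0,0.5],
    [0.009,-0.03,0,0,0.5],
    [0.0045,-0.0165,0,0,0.5]
  ]
}}

```text
t: 29.25
eef_pos: [0.472, -0.0876, 0.1429]
orientation: [0.0, -0.0, 1.0, -0.0]
force: [0.3, -0.8, -4.1]
finger_gap: 0.0591
gripper_force: 35.0
```

>>> {"fn": "servo_tool", "kwargs": {
  "deltas": [
    [0,0,0,0,0.5],
    [0,0,0,0,0.5],
    [0,0,0,0,0.5]
  ]
}}

```text
t: 29.55
eef_pos: [0.473, -0.0848, 0.1425]
orientation: [0.0, -0.001, 1.0, 0.0]
force: [-0.3, -0.4, -4.2]
finger_gap: 0.059
gripper_force: 35.0
```

Run:
```python
from h import *
st();s,im=wshot('w7')
c=im[90:290,200:440];cv2.imwrite('pics/w7c.png',cv2.resize(c,None,fx=3,fy=3,interpolation=2))
```

```text
t 29.55 p [ 0.473  -0.0848  0.1425] q [ 1.0e-04 -1.4e-03  1.0e+00  1.0e-04] F [-0.3 -0.4 -4.2] gap 0.059 gf 35.0
```

View pics/w7c.png

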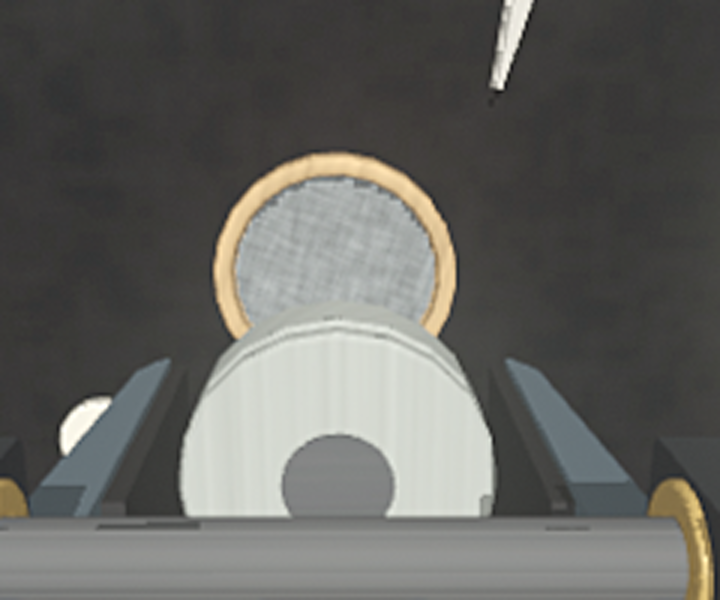

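Wrist crop: large is held upright with its spot centred at about (338,486). Case_large is centred at (335,272). The white cap at (95,430) is off to the side.

Run:
```python
from h import *
u=lambda x,y:(200+(x+.5)/3-.5,90+(y+.5)/3-.5)
print('spot',wunproj('w7',u(338,486),.1425+.014),'case',wunproj('w7',u(335,272),.012),wunproj('w7',u(335,272),.008))
```

```text
spot [ 0.47564607 -0.08561525  0.1565    ] case [ 0.47015644 -0.08653083  0.012     ] [ 0.47114363 -0.08653785  0.008     ]
```

>>> {"fn": "servo_tool", "kwargs": {
  "deltas": [
    [0.0035,-0.001,0.015,0,0.5],
    [0,0,0.03,0,0.5],
    [0,0,0.03,0,0.5],
    [0,0,0.025,0,0.5],
    [0,0,0.014,0,0.5],
    [0,0,0.007,0,0.5],
    [0,0,0.002,0,0.5],
    [0,0,0.001,0,0.5],
    [0,0,0,0,0.5],
    [0,0,0,0,0.5]
  ]
}}

```text
t: 30.6
eef_pos: [0.4698, -0.0866, 0.0188]
orientation: [0.001, -0.001, 1.0, -0.0]
force: [-0.0, 0.0, -4.7]
finger_gap: 0.0591
gripper_force: 35.0
```

>>> {"fn": "servo_tool", "kwargs": {
  "deltas": [
    [0,0,0.0005,0,0.5],
    [0,0,0.0005,0,0.5],
    [0,0,0,0,0.5]
  ]
}}

```text
t: 30.9
eef_pos: [0.4693, -0.0865, 0.0173]
orientation: [0.0, -0.001, 1.0, -0.0]
force: [-0.2, 0.5, -4.3]
finger_gap: 0.0592
gripper_force: 35.0
```

>>> {"fn": "servo_tool", "kwargs": {
  "deltas": [
    [0,0,0.0004,0,0.5],
    [0,0,0.0004,0,0.5],
    [0,0,0.0003,0,0.5],
    [0,0,0,0,0.5],
    [0,0,0,0,0.5]
  ]
}}

```text
t: 31.4
eef_pos: [0.4693, -0.0865, 0.0162]
orientation: [0.0, -0.001, 1.0, -0.0]
force: [-0.4, 0.8, 3.6]
finger_gap: 0.0588
gripper_force: 35.0
```

>>> {"fn": "servo_tool", "kwargs": {
  "deltas": [
    [0,0,0.0003,0,0.5],
    [0,0,0,0,0.5],
    [0,0,0,0,0.5]
  ]
}}

```text
t: 31.7
eef_pos: [0.4693, -0.0865, 0.0162]
orientation: [0.0, -0.001, 1.0, -0.0]
force: [-2.8, 0.6, 11.5]
finger_gap: 0.0592
gripper_force: 35.0
```

Contact made. I release, lift away and check.

>>> {"fn": "servo_tool", "kwargs": {
  "deltas": [
    [0,0,0,0,0.32],
    [0,0,0,0,0.28],
    [0,0,0,0,0.24],
    [0,0,0,0,0.18],
    [0,0,0,0,0.12],
    [0,0,-0.005,0,0.12],
    [0,0,-0.02,0,0.12],
    [0,0,-0.035,0,0.12],
    [0,0,-0.04,0,0.12],
    [0,0.02,-0.03,0,0.12],
    [0,0.04,-0.02,0,0.12],
    [0,0.04,0,0,0.12]
  ]
}}

```text
t: 32.9
eef_pos: [0.4704, 0.0142, 0.1688]
orientation: [0.003, -0.0, 1.0, -0.0]
force: [0.6, -0.1, -1.6]
finger_gap: 0.0799
gripper_force: 0.0
```

>>> {"fn": "servo_tool", "kwargs": {
  "deltas": [
    [0,0.04,0,0,0.12],
    [0,0.04,0,0,0.12],
    [0,0.04,0,0,0.12],
    [0,0.04,0,0,0.12],
    [0,0.03,0,0,0.12],
    [0,0.02,0,0,0.12],
    [0,0,0,0,0.12],
    [0,0,0,0,0.12],
    [0,0,0,0,0.12]
  ]
}}

```text
t: 33.8
eef_pos: [0.4685, 0.2227, 0.1659]
orientation: [-0.0, -0.001, 1.0, -0.0]
force: [0.7, -0.2, 0.4]
finger_gap: 0.0804
gripper_force: 0.0
```

Run:
```python
from h import *
st();sd=grab_frame('side')[:,:,::-1]
cv2.imwrite('pics/fin.png',cv2.resize(sd[165:285,220:400],None,fx=4,fy=4,interpolation=2))
```

```text
t 33.8 p [0.4685 0.2227 0.1659] q [-1.e-04 -9.e-04  1.e+00 -1.e-04] F [ 0.7 -0.2  0.4] gap 0.0804 gf 0.0
```

View pics/fin.png

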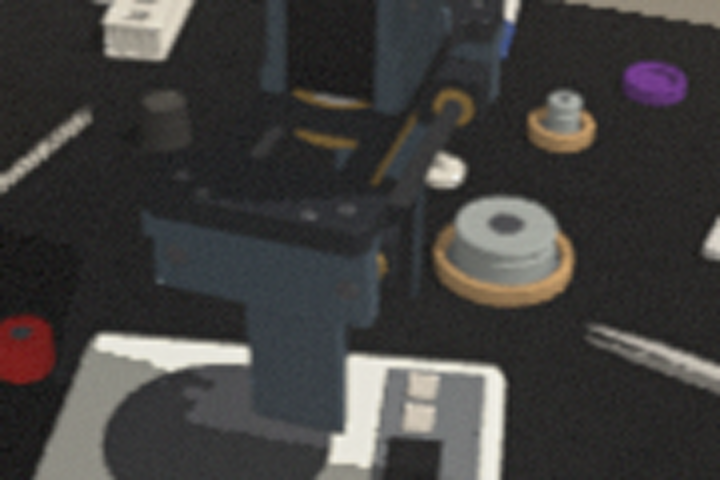

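Large (507,250) and tiny (563,125) are seated flat. The arm hides the other two, so I'll back away for one last look.

>>> {"fn": "servo_tool", "kwargs": {
  "deltas": [
    [0,0.02,-0.02,0,0.12],
    [0.02,0.03,-0.03,0,0.12],
    [0.02,0.03,-0.03,0,0.12],
    [0.02,0.03,0,0,0.12],
    [0.02,0.04,0,0,0.12],
    [0.02,0.04,0,0,0.12],
    [0.02,0.04,0,0,0.12],
    [0.01,0.03,0,0,0.12],
    [0,0,0,0,0.12],
    [0,0,0,0,0.12],
    [0,0,0,0,0.12]
  ]
}}

```text
t: 34.95
eef_pos: [0.3386, 0.482, 0.2458]
orientation: [-0.0, -0.001, 1.0, -0.0]
force: [-0.3, -0.0, 0.2]
finger_gap: 0.0799
gripper_force: 0.0
```

Run:
```python
from h import *
st();o=[]
for n,(x,y) in(('side',(250,150)),('scene',(270,160))):
    o.append(cv2.resize(grab_frame(n)[y:y+110,x:x+150,::-1],(400,293),interpolation=2))
cv2.imwrite('pics/fin2.png',np.hstack(o))
```

```text
t 34.95 p [0.3386 0.482  0.2458] q [-1.e-04 -6.e-04  1.e+00 -3.e-04] F [-0.3 -0.   0.2] gap 0.0799 gf 0.0
```

View pics/fin2.png

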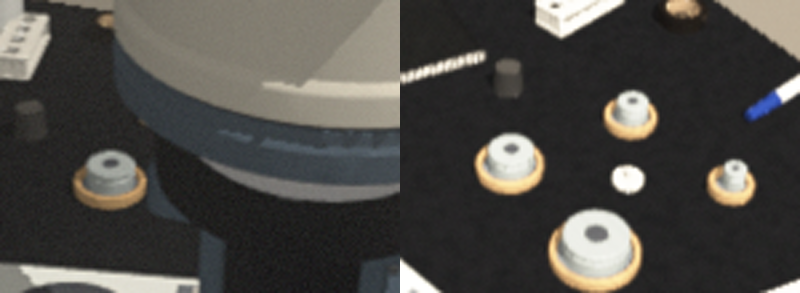

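All four weights sit upright in their own wells: (597,245) large, (510,160) medium, (630,112) small and (732,178) tiny in the right half. I'm handing in.

```bash
python3 -c "
from station import *
print(job_done())"
```

```text
the job is handed in; nothing more can be done
None
```

I unstacked all four weights from the top down and set each flat in its matching case, released and at rest, and I handed the job in at about 35 s.

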